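Balance a microscope boom arm on its stand

TASK

The white boom arm lying on its rest has ballast hidden inside it. By small trial lifts find the point where it hangs without tipping, lift it level off its rest, and set it down gently with its channel astride the head of the stand so that it stays there level, balanced on the head alone. Never let the arm tip steeply (more than about 10 degrees), never press it hard (25 N) on the head, and leave the other things on the bench where they are.

Things in the scene. Friction and masses are not known exactly. Their poses are not given: they have to be found in the camera images.
- boom: white straight microscope boom arm, loose, on its rest: 360 mm long (its x), 25 wide (y), 26 high (z), a black block 30 mm long, 12 high on top of its +x end; 0.6 to 0.9 kg. Origin: middle of length and width, on the underside. A heavy slug is fixed unseen inside, differently each time: the balance point is anywhere up to 95 mm from mid-length. Can be pinched by its sides
- channel (a point): middle of the flat roof of the channel that runs open along the whole underside of the boom arm, 14 mm above the arm's origin; axes as the arm. The channel is 17 mm wide inside, 14 mm deep, side walls 4 mm thick
- rest: fixed low rest that carries the arm at the start: two rubber-topped crossbars 25 mm high, 22 mm wide, 70 mm long, at 135 mm either side of its origin along its x, joined by a strip 34 mm wide and 6 mm high; origin at the centre of its underside, the arm lies along its x
- post: fixed stand: round white base 100 mm across and 24 mm high, steel column 28 mm across up to 80 mm, and on it a steel blade-shaped head with a flat level top, 20 mm long along its x, 10 mm wide along its y, from 80 to 130 mm high; origin at the centre of the base's underside
- head (a point): centre of the flat top of the stand's head, 130 mm above the bench; its x is the long direction of the head, along which the arm is to lie. With the arm seated, the channel's roof lies on this top and the arm's underside is 116 mm above the bench
- dish: low glass dish, 60 mm across, 16 mm high, bystander; origin at the centre of its underside
- slidebox: closed grey slide box, 95 x 36 x 30 mm, bystander; origin at the centre of its underside
- reagent: amber glass bottle, 60 mm across, 150 mm high, bystander; origin at the centre of its underside
- beaker: glass beaker, 72 mm across, 95 mm high, bystander; origin at the centre of its underside
- eyepiece: loose black microscope eyepiece, 38 mm across, 40 mm high, near the stand, bystander; origin at the centre of its underside
- driver: small screwdriver lying flat, about 160 mm long, bystander; origin under the middle of its length
Not all that is in view belongs to the job. What is shaped like the post but yellow is not meant.

How it is judged:
By the outcome, as a careful person would: the job done as asked, in the order asked, and still so for the second after the job is handed in, with the robot touching nothing.
It also fails if it takes over 64 s, if anything falls off the work surface, if the arm or the gripper's body presses on something with over 40 N, if the wrist force passes 120 N, or if a joint passes its speed limit or range.

ROBOT

A 6-joint arm with a two-finger parallel gripper is mounted at the origin on the work surface. World frame = base frame: x ahead of the robot, y to its left, z up, the work surface at z = 0. Lengths are in m, angles in degrees, forces in N, time in s.
With the tool pointing down it reaches from about 0.25 to 0.725 m from the base axis. Payload 9.7 kg.
Tool frame: the origin (TCP) lies between the finger pads; the fingertips stand 19 mm ahead of it and the grasp point (between the pads) is the TCP; z points along the fingers, y is the line along which they close (so a half turn about z gives the same grasp; the last joint's range is limited). The gripper opens to 85 mm and grips with 20 to 120 N. Pads are 22 mm wide; open, the fingers measure 114 mm over their backs; the gripper's body (76 mm by 85 mm) begins 54 mm behind the grasp point. The pads swing forward as they close: fully open they stand 13 mm farther back than shut.
Start: joints at [68.64, 4.979, 10.078, 95.1, 0, 90], TCP at [0.2, 0.512, 0.25] pointing down, gripper open.
Joint ranges: [-179.16, 179.16], [-48.56, 103.87], [-65.8, 70.77], [-126.05, 130.52], [-82.76, 87.17], [-180, 180]. Speed limits (degrees/s): [127.2, 127.2, 147.25, 180, 180, 180].

INTERFACE

Orientations are given as [roll, pitch, yaw] about the fixed x, y, z axes, in that order (R = Rz(yaw) Ry(pitch) Rx(roll)).
In Python, from workcell import telemetry, camera, calibration, workorder gives the robot as it stands.
- The arm moves only by the tool play_rows, never from a script. Its argument "increments" is a list of rows, each a list of 3 entries, a list of its own where there are three numbers: the shift along the tool's x, y, z in mm, then the turn, a rotation vector about the tool's x, y, z in degrees, then the closure, from 0 (fully open) to 1 (shut). In form: [[[x, y, z], [ax, ay, az], jaw], ...]. A call has 1 to 20 rows; each row is the pose to reach, as a shift and turn from the pose commanded when the call began, along the tool's axes at that moment; what a row does not reach only later rows make up. A row lasts 1/10 s, in which the tool goes at most 50 mm and 8.59 degrees, less where a joint would pass 70% of its speed; a pose out of reach is approached as far as the arm can. A call with a gripper value outside its range is refused whole. The fingers move at their own pace and stop on an object; "grip_force" is the grip in N (left out, the last holds). Time passes only in rows, so rows that repeat a pose let the fingers close. It gives the time, the measured TCP pose, the force, the opening and the grip force at its end, in the units of the state.
- telemetry.get_obs(): the state, without advancing time (a new reading comes with each control period).
- camera(name): name is "scene" or "top" or "wrist"; returns (picture, depth): 384x512x3 uint8, red, green, blue; 384x512 float32, m along the optical axis (not along the pixel's ray), 0 where there is no reading.
- calibration(name): a dict with "vertical_fov" (degrees; the focal length in pixels is half the picture's height over the tangent of half this angle, whatever the lens; pixels are square), "cx", "cy" (the principal point, pixels), "rvec" (rotation vector, rad) and "tvec" (3), from world to camera coordinates, as OpenCV has them; the wrist camera has in their place "hand_eye" (4x4, takes a point from camera to tool coordinates, whose origin is the TCP and whose axes are the flange's). Camera axes: x right, y down, z forward; pixel columns grow to the right and rows downward; lengths in m; the calibration is good to about 2 mm. The wrist camera is an equidistant fisheye: a pixel r from the principal point sees the ray r / f radians off the axis. A picture is of the moment at which its call begins: read the wrist's pose just before it. calibration takes no time and is no camera call.
- workorder.job_done(): hands the job in; it is judged then, once.
The state is a dict: "time": time; "q": joint angles; "qd": joint speeds; "joint_efforts": joint torques, N m; "ee_pos": TCP position; "tcp_rot": TCP orientation; "wrist_force": force on the tool from outside, world axes, zero at the start; "torque": the same for the moment, N m; "opening": finger opening in m; "grasp_force": force on a finger pad.
Only numpy, scipy, OpenCV 4.12 (cv2) and the standard library are available. Lean on these libraries where they do the work, as an engineer would, in place of code of your own. Each camera call takes 0.05 s, during which the arm holds its last target. There are 200 camera calls.

## Working session

There is one attempt and no reset: what is moved stays moved. The work goes in short steps, Python scripts to look and compute and a tool call to move; the robot and the scene stay as the last step left them, time stands still between calls to the robot, and variables do not carry over. Pictures are saved under pics/ and viewed, at most 10 in all, crops included, and the job is handed in when it is done.

Besides the shell and the picture viewer there is one more tool, called after ">>>" as name([rows], argument=value, ...), one row to a line, values as JSON. play_rows: Moves the arm, as the interface text tells. Its arguments: {"type":"object","properties":{"increments":{"type":"array"},"grip_force":{"type":"number"}},"required":["increments"]}

```bash
mkdir -p pics; ls
cat > h.py <<'E'
import numpy as np,cv2
from workcell import telemetry,camera,calibration,workorder
def pose(n):
    c=calibration(n);R=cv2.Rodrigues(np.array(c['rvec'],float))[0];return c,R,np.array(c['tvec'],float).ravel()
def K(c): return 192/np.tan(np.radians(c['vertical_fov']/2))
def cloud(n,d):
    c,R,t=pose(n);f=K(c);v,u=np.mgrid[:384,:512]
    P=np.stack([(u-c['cx'])/f*d,(v-c['cy'])/f*d,d],-1)
    return (P-t)@R
def ray(n,u,v,z):
    c,R,t=pose(n);f=K(c);r=R.T@np.array([(u-c['cx'])/f,(v-c['cy'])/f,1]);o=-R.T@t
    return o+r*(z-o[2])/r[2]
E
python3 - <<'E'
from h import *
s=telemetry.get_obs();print(s)
for n in('scene','top'):
    p,d=camera(n);cv2.imwrite(f'pics/{n}0.png',p[:,:,::-1]);np.savez(f'{n}0.npz',p=p,d=d);print(calibration(n))
print(calibration('wrist'))
a=np.hstack([cv2.imread('pics/scene0.png'),cv2.imread('pics/top0.png')])
E
```

```text
pics
{'time': 0.0, 'q': array([ 6.86392312e+01,  5.01056899e+00,  1.00321941e+01,  9.51005203e+01,
       -5.72834481e-04,  9.00017554e+01]), 'qd': array([-0.03153694,  0.01204875,  0.00036526,  0.0404555 ,  0.05306941,
       -0.00112746]), 'joint_efforts': array([ 6.99354077e-04, -5.20389247e+01,  4.64805365e+01,  1.63795991e-02,
        3.71464216e-05, -2.11090179e-05]), 'ee_pos': array([0.20025214, 0.51200763, 0.24956792]), 'tcp_rot': array([-1.79921105e+02,  5.75251111e-04,  1.58637477e+02]), 'wrist_force': array([ 0.20410942,  0.41753841, -0.03875243]), 'torque': array([-0.01569313,  0.01512758,  0.01980128]), 'grasp_force': 0.0, 'opening': 0.08556694037469305}
{'vertical_fov': 44.662635306287896, 'cx': 259.1934383643112, 'cy': 193.59059309402252, 'rvec': array([ 1.14309793,  2.49164383, -0.86485354]), 'tvec': array([ 0.36058345, -0.24489455,  1.69930889])}
{'vertical_fov': 44.02913880748581, 'cx': 252.92203888571328, 'cy': 189.68209985856564, 'rvec': array([ 2.14807326, -2.19267298,  0.10348893]), 'tvec': array([0.01867472, 0.52029311, 1.70528132])}
{'vertical_fov': 65.70646984690485, 'cx': 255.42567788848268, 'cy': 188.3531597961843, 'hand_eye': array([[-3.54177863e-04, -9.52775134e-01, -3.03676503e-01,
         7.84688584e-02],
       [ 9.99999051e-01, -7.41763404e-04,  1.16095976e-03,
         8.29440446e-04],
       [-1.33138971e-03, -3.03675803e-01,  9.52774493e-01,
        -1.22596177e-01],
       [ 0.00000000e+00,  0.00000000e+00,  0.00000000e+00,
         1.00000000e+00]])}
```

View pics/top0.png

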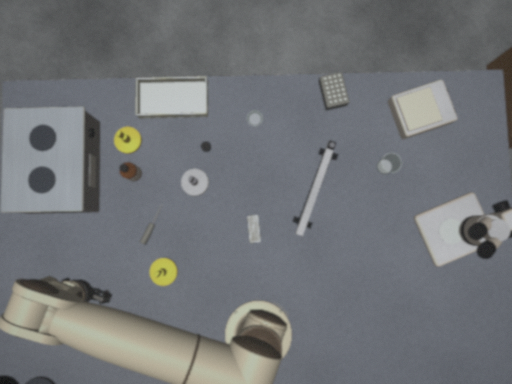

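View pics/scene0.png

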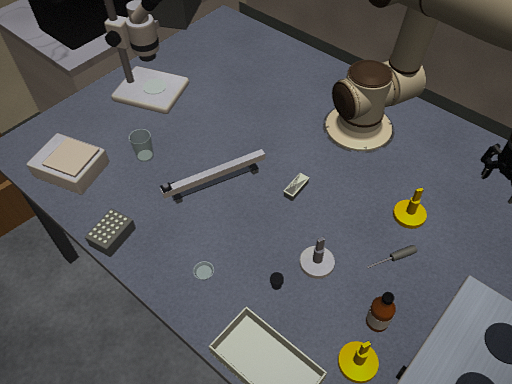

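The top view shows the boom running from its black block at (332,145) to (300,235), and the white stand at (194,182). The eyepiece is at (206,146), the dish at (254,118), and two yellow decoys at (127,139) and (163,271). The scene view agrees.

Run:
```python
from h import *
z=np.load('top0.npz');p=z['p'].astype(int);d=z['d'];P=cloud('top',d)
def box(u0,u1,v0,v1,m):
    M=np.zeros(m.shape,bool);M[v0:v1,u0:u1]=1;return M&m
b=P[150:240,210:240,2];print('bench z',np.median(P[250:300,300:400,2]))
white=p.min(2)>130
M=box(285,345,130,245,white);print('boom n',M.sum(),'z',np.percentile(P[M][:,2],[5,50,95]))
v,u=np.nonzero(M);(c,wh,a)=cv2.minAreaRect(np.stack([u,v],1).astype(np.float32));print(c,wh,a)
bp=cv2.boxPoints((c,wh,a))
for q in bp:print('corner',q,ray('top',*q,.051).round(4))
M2=box(320,345,135,160,p.max(2)<60);print('black',M2.sum(),P[M2].mean(0).round(4),np.argwhere(M2).mean(0))
M=box(175,215,162,202,(P[...,2]>.015)&(P[...,2]<.035)&(p.min(2)>110));v,u=np.nonzero(M);(c,r)=cv2.minEnclosingCircle(np.stack([u,v],1).astype(np.float32));print('base',M.sum(),c,r,ray('top',*c,.024),np.median(P[M][:,2]))
M=box(175,215,162,202,(P[...,2]>.1));print('head',M.sum(),P[M].round(3).tolist()[:40])
print('eyep',[ray('top',206,146,.04)],'dish',ray('top',254.5,118,.016),'box',ray('top',254,229,.03))
z=np.load('scene0.npz');P=cloud('scene',z['d']);M=box(300,340,230,280,P[...,2]>.09);print('scene head',M.sum(),np.median(P[M],0),P[M].max(0),P[M].min(0))
M=box(155,275,145,200,(z['p'].min(2)>130)&(P[...,2]>.04));Q=P[M];print(M.sum(),Q.mean(0),Q[np.argmin(Q[:,0])],Q[np.argmax(Q[:,0])])
im=cv2.imread('pics/top0.png');a=cv2.resize(im[155:210,165:225],None,fx=7,fy=7,interpolation=2);b=cv2.resize(cv2.imread('pics/scene0.png')[225:285,290:345],None,fx=6.4,fy=6.4,interpolation=2)
h=min(a.shape[0],b.shape[0]);cv2.imwrite('pics/c1.png',np.hstack([a[:h],b[:h]]))
```

```text
bench z -0.001094665246097811
boom n 699 z [-0.00103058  0.04928479  0.05659304]
(314.27423095703125, 192.05792236328125) (8.111529350280762, 91.15447235107422) 19.832128524780273
corner [294.99625 233.55603] [ 0.3582 -0.1385  0.051 ]
corner [325.92178 147.80786] [ 0.6649 -0.2593  0.051 ]
corner [333.55222 150.55981] [ 0.6542 -0.2866  0.051 ]
corner [302.62668 236.30798] [ 0.3479 -0.1653  0.051 ]
black 26 [ 0.6482 -0.2694  0.0233] [153.61538462 327.69230769]
base 434 (194.0, 181.53846740722656) 13.498724937438965 [0.55505826 0.22268191 0.024     ] 0.02092451294597715
head 39 [[0.352, 0.006, 1.748], [0.352, 0.006, 1.748], [0.352, 0.006, 1.748], [0.352, 0.006, 1.748], [0.352, 0.006, 1.748], [0.352, 0.006, 1.748], [0.566, 0.224, 0.123], [0.562, 0.227, 0.127], [0.563, 0.224, 0.125], [0.562, 0.219, 0.131], [0.562, 0.216, 0.13], [0.559, 0.226, 0.131], [0.559, 0.223, 0.128], [0.559, 0.22, 0.128], [0.559, 0.217, 0.123], [0.562, 0.216, 0.105], [0.556, 0.23, 0.128], [0.555, 0.227, 0.128], [0.556, 0.224, 0.125], [0.555, 0.22, 0.129], [0.557, 0.219, 0.111], [0.551, 0.23, 0.133], [0.552, 0.227, 0.128], [0.553, 0.224, 0.121], [0.553, 0.221, 0.12], [0.554, 0.219, 0.106], [0.352, 0.006, 1.748], [0.548, 0.229, 0.133], [0.549, 0.227, 0.124], [0.548, 0.223, 0.13], [0.549, 0.221, 0.12], [0.548, 0.23, 0.103], [0.545, 0.223, 0.129], [0.548, 0.223, 0.105], [0.352, 0.006, 1.748], [0.352, 0.006, 1.748], [0.352, 0.006, 1.748], [0.352, 0.006, 1.748], [0.352, 0.006, 1.748]]
eyep [array([0.68273192, 0.17580759, 0.04      ])] dish [ 0.78916698 -0.0033405   0.016     ] box [0.3776283  0.00699465 0.03      ]
scene head 92 [0.56009007 0.22461045 0.11972448] [1.17029921 0.54474948 1.18797822] [0.54542701 0.213845   0.09062963]
574 [ 0.5116841  -0.21534345  0.05008161] [ 0.35335469 -0.15841611  0.04512403] [ 0.68920133 -0.27981908  0.05186679]
```

View pics/c1.png

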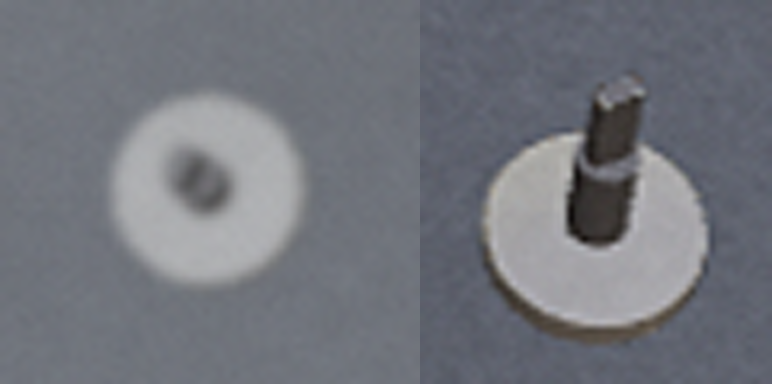

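The crop shows the stand's round base and blade head, with its long direction still unclear. I'm moving over the stand so the wrist camera can measure it.

>>> play_rows([
  [[-20,-6,-10],[0,0,5],0],
  [[-60,-20,-25],[0,0,12],0],
  [[-105,-34,-40],[0,0,20],0],
  [[-150,-48,-55],[0,0,28],0],
  [[-195,-62,-65],[0,0,36],0],
  [[-240,-77,-70],[0,0,44],0],
  [[-285,-91,-70],[0,0,52],0],
  [[-330,-105,-70],[0,0,60],0],
  [[-370,-118,-70],[0,0,68],0],
  [[-400,-128,-70],[0,0,76],0],
  [[-425,-136,-70],[0,0,84],0],
  [[-436,-139,-70],[0,0,89],0],
  [[-436,-139,-70],[0,0,89],0],
  [[-436,-139,-70],[0,0,89],0],
])

```text
time: 1.5
ee_pos: [0.5555, 0.2241, 0.3199]
tcp_rot: [-180.0, 0.0, 69.8]
wrist_force: [-0.0, -0.3, 0.2]
opening: 0.0855
grasp_force: 0.0
```

```bash
cat >> h.py <<'E'
from scipy.spatial.transform import Rotation as Ro
def tool(s): return Ro.from_euler('xyz',s['tcp_rot'],degrees=True).as_matrix(),np.array(s['ee_pos'])
def wray(s,u,v):
    c=calibration('wrist');f=192/np.tan(np.radians(c['vertical_fov']/2));x,y=u-c['cx'],v-c['cy'];r=np.hypot(x,y)+1e-9;t=r/f
    k=np.array([np.sin(t)*x/r,np.sin(t)*y/r,np.cos(t)]);H=np.array(c['hand_eye']);R,p=tool(s)
    return R@H[:3,:3]@k, R@H[:3,3]+p
def wpt(s,u,v,z):
    k,o=wray(s,u,v);return o+k*(z-o[2])/k[2]
def wproj(s,X):
    c=calibration('wrist');f=192/np.tan(np.radians(c['vertical_fov']/2));H=np.array(c['hand_eye']);R,p=tool(s)
    k=H[:3,:3].T@(R.T@(np.array(X)-p)-H[:3,3]);t=np.arctan2(np.hypot(*k[:2]),k[2]);q=k[:2]/(np.hypot(*k[:2])+1e-12)*t*f
    return q[0]+c['cx'],q[1]+c['cy']
E
python3 - <<'E'
from h import *
s=telemetry.get_obs();print(s['time'],s['q'],s['ee_pos'],s['tcp_rot'])
p,d=camera('wrist');np.savez('w1.npz',p=p,d=d,e=s['ee_pos'],r=s['tcp_rot'])
im=p[:,:,::-1].copy();cv2.imwrite('pics/w1.png',im)
u,v=wproj(s,[.555,.2235,.13]);print(u,v,wproj(s,[.555,.2235,.024]))
E
```

```text
1.5 [2.19631229e+01 1.45754902e+01 2.89320912e+01 1.04406847e+02
 1.01404632e-02 1.32185374e+02] [0.55551717 0.22407846 0.31989234] [-1.79955959e+02  2.62281257e-02  6.97777547e+01]
255.98438760777742 170.8118037706871 (np.float64(255.92414267581253), np.float64(152.57006188584495))
```

View pics/w1.png

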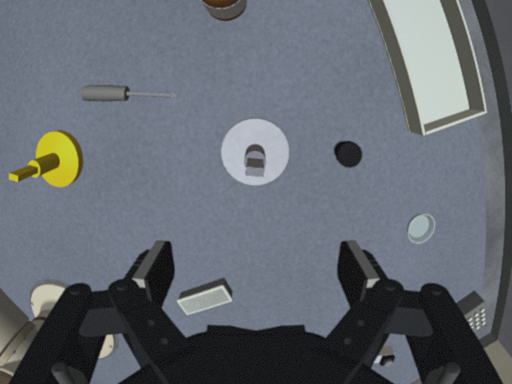

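The wrist view shows the white base centred at about (255,152) and the head's flat top at about (255,170), slightly wider across. Next I'll segment the top.

Run:
```python
from h import *
z=np.load('w1.npz');s={'ee_pos':z['e'],'tcp_rot':z['r']};p=z['p'];d=z['d']
g=p.mean(2).astype(int);print(g[156:184,240:272])
np.set_printoptions(linewidth=200)
print((d[156:184:2,240:272:2]*1000).astype(int))
a=cv2.resize(p[135:190,215:295,::-1],None,fx=9,fy=9,interpolation=cv2.INTER_NEAREST);cv2.imwrite('pics/c2.png',a)
# base
M=np.zeros(g.shape,np.uint8);M[110:190,215:295]=(p[110:190,215:295].min(2)>135);v,u=np.nonzero(M);print(cv2.minEnclosingCircle(np.stack([u,v],1).astype(np.float32)))
c=cv2.minEnclosingCircle(np.stack([u,v],1).astype(np.float32))[0];print(wpt(s,*c,.024))
```

```text
[[193 194 193 188 162 120 131 138 137 137 134 138 140 136 139 137 136 136
  136 136 138 135 139 128 117 141 184 190 188 187 189 187]
 [192 192 192 189 157 132 129 128 119 116 125 126 130 131 131 135 135 135
  138 136 136 139 139 137 128 146 184 189 190 187 189 187]
 [191 192 193 184 152 132 125 100  84  80  86  89  91  95  95 101 107 110
  116 117 119 127 129 133 129 139 182 192 189 189 189 189]
 [193 191 192 186 152 136 130  96  68  69  65  68  72  72  71  75  76  77
   78  78  85  84  89 109 127 144 182 192 190 188 188 187]
 [192 191 193 183 150 138 130  91  70  68  70  69  72  73  73  72  73  71
   71  69  70  68  76 106 130 147 176 188 188 190 188 185]
 [192 192 192 183 149 134 124  90  71  71  74  73  74  70  72  70  73  72
   76  71  71  70  78 102 132 148 173 186 189 187 185 187]
 [192 192 195 183 146 131 119  85  70  72  71  72  73  73  73  69  72  72
   73  74  71  70  76 105 134 150 173 185 187 187 185 187]
 [192 194 193 184 149 128 114  81  71  71  72  74  73  70  71  74  75  74
   72  73  72  71  77 100 132 149 177 187 187 185 184 186]
 [194 195 193 188 161 134 108  78  7
[... 2956 characters left out ...]
 0]
 [432 431 431 326 324 324 325 328 327 327 329 331 373 432 432 431]
 [433 433 432 322 323 321 321 320 322 322 321 321 431 430 433 432]
 [433 434 434 323 323 324 323 322 322 322 322 322 434 434 434 434]
 [437 433 434 324 322 323 323 321 323 322 323 324 434 435 435 434]
 [437 436 437 324 323 324 323 324 323 324 324 323 436 436 438 437]
 [437 439 439 439 437 437 438 436 325 324 324 323 438 438 438 438]
 [441 441 441 440 440 439 438 439 438 439 440 439 439 439 441 439]
 [441 442 443 441 441 441 440 441 441 441 441   0 441 440 442 443]
 [462 443 442 443 440 442 442 444 442 443 440 440 442 442 443 463]]
((254.65443420410156, 151.2958984375), 34.13449478149414)
[0.55394076 0.22586893 0.024     ]
```

View pics/c2.png

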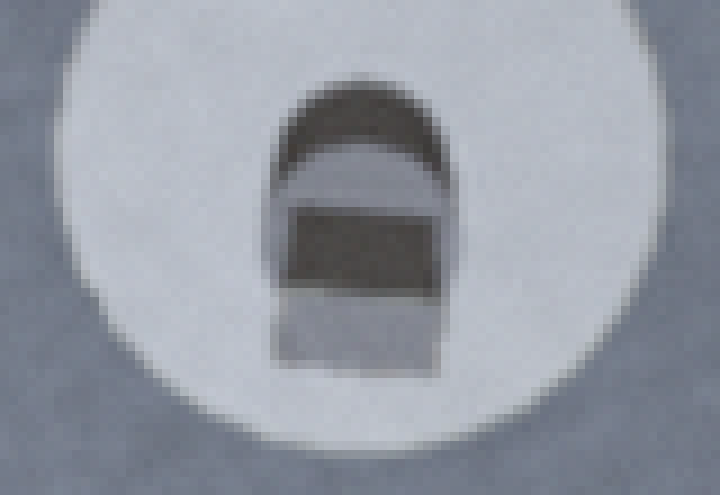

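The zoom shows the head's top with corners near crop (275,292), (442,300), (438,376) and (272,364), so its long side is nearly along the image's horizontal.

Run:
```python
from h import *
z=np.load('w1.npz');s={'ee_pos':z['e'],'tcp_rot':z['r']};p=z['p'];d=z['d'];g=p.mean(2)
M=np.zeros(g.shape,np.uint8);sub=(d[150:190,235:275]<.332)&(d[150:190,235:275]>.3)&(g[150:190,235:275]>110)&(g[150:190,235:275]<165);M[150:190,235:275]=sub
M=M.astype(np.uint8);n,l,st,_=cv2.connectedComponentsWithStats(M);k=1+np.argmax(st[1:,4]);v,u=np.nonzero(l==k)
X=np.array([wpt(s,a,b,.13) for a,b in zip(u,v)]);print(len(u),X.mean(0))
r=cv2.minAreaRect((X[:,:2]*1000).astype(np.float32));print(r)
C=np.array([wpt(s,215+x/9-.5,135+y/9-.5,.13) for x,y in[(275,292),(442,300),(438,376),(272,364)]]);print(C.round(4),C.mean(0))
for a,b in((0,1),(3,2)):
  e=C[b]-C[a];print(np.degrees(np.arctan2(e[1],e[0])),np.linalg.norm(e))
w,V=np.linalg.eigh(np.cov(X[:,:2].T));print(np.degrees(np.arctan2(V[1,1],V[0,1])),np.sqrt(12*w))
```

```text
160 [0.55328854 0.22328996 0.13      ]
((553.3623657226562, 223.19122314453125), (9.638168334960938, 19.58422088623047), 64.44317626953125)
[[0.5454 0.2316 0.13  ]
 [0.5639 0.2238 0.13  ]
 [0.5602 0.215  0.13  ]
 [0.5419 0.2234 0.13  ]] [0.55285485 0.22345829 0.13      ]
-23.062801422272788 0.020076438527588007
-24.520744430116885 0.020139803622999185
153.97182394853147 [0.00989616 0.01994537]
```

The head is at (0.553, 0.223) and measures 20 x 10 mm, as given, with its axis at yaw about -24.5°. Next I go over the boom's middle.

>>> play_rows([
  [[-20,6,0],[0,0,-5],0],
  [[-60,18,0],[0,0,-12],0],
  [[-105,30,0],[0,0,-20],0],
  [[-150,42,5],[0,0,-28],0],
  [[-195,55,10],[0,0,-36],0],
  [[-240,68,15],[0,0,-44],0],
  [[-285,80,20],[0,0,-52],0],
  [[-330,93,30],[0,0,-60],0],
  [[-370,104,40],[0,0,-68],0],
  [[-400,112,45],[0,0,-76],0],
  [[-420,118,50],[0,0,-84],0],
  [[-427,120,50],[0,0,-88.7],0],
  [[-427,120,50],[0,0,-88.7],0],
  [[-427,120,50],[0,0,-88.7],0],
])

```text
time: 2.95
ee_pos: [0.5197, -0.2172, 0.2706]
tcp_rot: [180.0, 0.0, 158.3]
wrist_force: [0.0, 0.3, -0.6]
opening: 0.0851
grasp_force: 0.0
```

Run:
```python
from h import *
s=telemetry.get_obs();print(s['time'],s['q'],s['ee_pos'],s['tcp_rot'],s['wrist_force'],s['torque'])
p,d=camera('wrist');np.savez('w2.npz',p=p,d=d,e=s['ee_pos'],r=s['tcp_rot']);cv2.imwrite('pics/w2.png',p[:,:,::-1])
dr=np.array([np.cos(np.radians(-21.5)),np.sin(np.radians(-21.5))]);c=np.array([.5206,-.218])
for t in(-.18,0,.15,.18):print(t,wproj(s,[*(c+t*dr),.051]))
```

```text
2.95 [-2.26853742e+01  7.33666082e+00  1.49156789e+01  9.75608372e+01
  1.17680770e-02 -9.78854275e-01] [ 0.51972658 -0.21719125  0.27057156] [1.79988544e+02 1.83792818e-02 1.58293480e+02] [ 0.01702688  0.27692091 -0.58822424] [-0.01722471 -0.02373506 -0.01700376]
-0.18 (np.float64(253.26984216818337), np.float64(11.681008167030853))
0 (np.float64(253.96557157907057), np.float64(164.50622574765202))
0.15 (np.float64(254.59982471620893), np.float64(272.2648896534883))
0.18 (np.float64(254.71237459294304), np.float64(289.51844579810756))
```

View pics/w2.png

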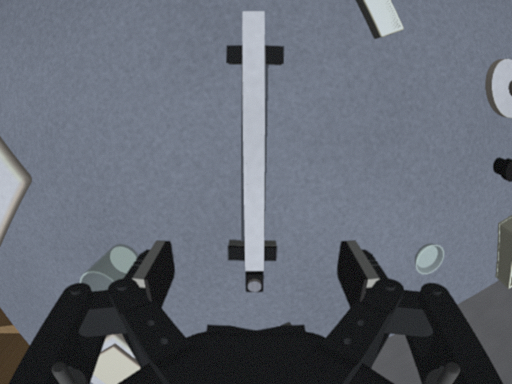

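The wrist view agrees with my estimate: the far end is at (254,12), the block at (254,282), and the crossbars at rows 54 and 250. I'm descending to the middle and doing the first trial pinch and lift.

>>> play_rows([
  [[0,0,20],[0,0,0],0.2],
  [[0,0,60],[0,0,0],0.3],
  [[0,0,105],[0,0,0],0.3],
  [[0,0,150],[0,0,0],0.3],
  [[0,0,190],[0,0,0],0.3],
  [[0,0,215],[0,0,0],0.3],
  [[0,0,228],[0,0,0],0.3],
  [[0,0,231],[0,0,0],0.3],
  [[0,0,231],[0,0,0],0.6],
  [[0,0,231],[0,0,0],1],
  [[0,0,231],[0,0,0],1],
  [[0,0,231],[0,0,0],1],
  [[0,0,231],[0,0,0],1],
  [[0,0,231],[0,0,0],1],
], grip_force=60)

```text
time: 4.4
ee_pos: [0.5207, -0.2187, 0.0414]
tcp_rot: [-180.0, 0.2, 158.3]
wrist_force: [-1.8, 0.2, 6.4]
opening: 0.024
grasp_force: 59.8
```

```bash
cat > st.py <<'E'
from h import *
s=telemetry.get_obs()
for k in('time','ee_pos','tcp_rot','wrist_force','torque','opening','grasp_force'):print(k,np.round(s[k],4))
R,_=tool(s);print('tool F',(R.T@s['wrist_force']).round(2),'tool T',(R.T@s['torque']).round(3))
E
python3 st.py
```

```text
time 4.4
ee_pos [ 0.5207 -0.2187  0.0414]
tcp_rot [-179.9894    0.1829  158.3263]
wrist_force [-1.8335  0.1577  6.3969]
torque [-0.068   0.1656  0.0908]
opening 0.024
grasp_force 59.8464
tool F [ 1.74 -0.53 -6.4 ] tool T [ 0.124  0.129 -0.091]
```

>>> play_rows([
  [[0,0,-1],[0,0,0],1],
  [[0,0,-2],[0,0,0],1],
  [[0,0,-3],[0,0,0],1],
  [[0,0,-4],[0,0,0],1],
  [[0,0,-4],[0,0,0],1],
  [[0,0,-4],[0,0,0],1],
  [[0,0,-4],[0,0,0],1],
])

```text
time: 5.1
ee_pos: [0.5192, -0.2179, 0.0428]
tcp_rot: [180.0, -0.1, 158.3]
wrist_force: [-1.2, 0.1, -7.3]
opening: 0.024
grasp_force: 59.1
```

```bash
python3 st.py
```

```text
time 5.1
ee_pos [ 0.5192 -0.2179  0.0428]
tcp_rot [ 1.799982e+02 -7.630000e-02  1.583396e+02]
wrist_force [-1.2455  0.064  -7.2708]
torque [ 0.1635  0.3867 -0.0099]
opening 0.024
grasp_force 59.0785
tool F [ 1.17 -0.4   7.27] tool T [-0.009  0.42   0.01 ]
```

At mid-length the torque puts the balance point about 57 mm toward the block end, or farther if that end still rests on its crossbar. I'll lower it, shift 65 mm and try again.

>>> play_rows([
  [[0,0,1],[0,0,0],1],
  [[0,0,3],[0,0,0],1],
  [[0,0,4],[0,0,0],1],
  [[0,0,4],[0,0,0],0.3],
  [[0,0,4],[0,0,0],0.3],
  [[0,0,4],[0,0,0],0.3],
  [[-10,0,4],[0,0,0],0.3],
  [[-30,0,4],[0,0,0],0.3],
  [[-50,0,4],[0,0,0],0.3],
  [[-62,0,4],[0,0,0],0.3],
  [[-65,0,4],[0,0,0],0.3],
  [[-65,0,4],[0,0,0],0.6],
  [[-65,0,4],[0,0,0],1],
  [[-65,0,4],[0,0,0],1],
  [[-65,0,4],[0,0,0],1],
  [[-65,0,4],[0,0,0],1],
])

```text
time: 6.7
ee_pos: [0.5798, -0.2419, 0.0394]
tcp_rot: [180.0, -0.0, 158.3]
wrist_force: [-1.0, 0.9, 0.7]
opening: 0.0241
grasp_force: 59.7
```

```bash
python3 st.py
```

```text
time 6.7
ee_pos [ 0.5798 -0.2419  0.0394]
tcp_rot [ 1.799930e+02 -1.160000e-02  1.583429e+02]
wrist_force [-1.0476  0.8796  0.6979]
torque [0.1697 0.2019 0.0365]
opening 0.0241
grasp_force 59.7071
tool F [ 1.3   0.43 -0.7 ] tool T [-0.083  0.25  -0.037]
```

>>> play_rows([
  [[0,0,-1],[0,0,0],1],
  [[0,0,-2],[0,0,0],1],
  [[0,0,-3],[0,0,0],1],
  [[0,0,-4],[0,0,0],1],
  [[0,0,-5],[0,0,0],1],
  [[0,0,-5],[0,0,0],1],
  [[0,0,-5],[0,0,0],1],
])

```text
time: 7.4
ee_pos: [0.5801, -0.2421, 0.0443]
tcp_rot: [-180.0, -0.0, 158.3]
wrist_force: [0.1, 0.0, -6.9]
opening: 0.0241
grasp_force: 59.1
```

```bash
python3 st.py
```

```text
time 7.4
ee_pos [ 0.5801 -0.2421  0.0443]
tcp_rot [-1.799988e+02 -3.200000e-03  1.583415e+02]
wrist_force [ 0.1044  0.0336 -6.88  ]
torque [ 0.0223 -0.0532 -0.0184]
opening 0.0241
grasp_force 59.1226
tool F [-0.08  0.07  6.88] tool T [-0.04  -0.041  0.018]
```

The weight is about 6.9 N and the residual puts the balance point 6 mm back. I'll regrip 6 mm back and check with averaged readings.

>>> play_rows([
  [[0,0,1],[0,0,0],1],
  [[0,0,3],[0,0,0],1],
  [[0,0,4.5],[0,0,0],1],
  [[0,0,5],[0,0,0],1],
  [[0,0,5],[0,0,0],0.3],
  [[0,0,5],[0,0,0],0.3],
  [[0,0,5],[0,0,0],0.3],
  [[3,0,5],[0,0,0],0.3],
  [[6,0,5],[0,0,0],0.3],
  [[6,0,5],[0,0,0],0.3],
  [[6,0,5],[0,0,0],0.3],
])

```text
time: 8.5
ee_pos: [0.5745, -0.2399, 0.0394]
tcp_rot: [180.0, 0.0, 158.3]
wrist_force: [-0.1, -0.1, -0.8]
opening: 0.0593
grasp_force: 0.0
```

```bash
cat > av.py <<'E'
from h import *
T=[];F=[]
for i in range(5):
    s=telemetry.get_obs();R,_=tool(s);T.append(R.T@s['torque']);F.append(R.T@s['wrist_force']);camera('scene')
print('F',np.mean(F,0).round(2),'T',np.mean(T,0).round(4),'sd',np.std(T,0).round(4))
E
python3 av.py; python3 st.py
```

```text
F [-0.14  0.15  0.1 ] T [ 0.0003 -0.0014 -0.0015] sd [0.0277 0.0321 0.0291]
time 8.75
ee_pos [ 0.5746 -0.2399  0.0393]
tcp_rot [ 1.799996e+02 -1.000000e-04  1.583395e+02]
wrist_force [-0.3723  0.0449 -0.5904]
torque [ 0.0335 -0.0005 -0.0585]
opening 0.06
grasp_force 0.0
tool F [ 0.36 -0.1   0.59] tool T [-0.031  0.012  0.058]
```

>>> play_rows([
  [[0,0,0],[0,0,0],0.6],
  [[0,0,0],[0,0,0],1],
  [[0,0,0],[0,0,0],1],
  [[0,0,0],[0,0,0],1],
  [[0,0,0],[0,0,0],1],
  [[0,0,-1],[0,0,0],1],
  [[0,0,-2],[0,0,0],1],
  [[0,0,-4],[0,0,0],1],
  [[0,0,-6],[0,0,0],1],
  [[0,0,-8],[0,0,0],1],
  [[0,0,-8],[0,0,0],1],
  [[0,0,-8],[0,0,0],1],
])

```text
time: 9.95
ee_pos: [0.5745, -0.2399, 0.0474]
tcp_rot: [-180.0, 0.0, 158.3]
wrist_force: [-0.8, 0.2, -8.2]
opening: 0.0242
grasp_force: 59.1
```

```bash
python3 av.py; python3 st.py
```

```text
F [ 0.27 -0.19  7.93] T [ 0.0059  0.0463 -0.0059] sd [0.0238 0.0138 0.0152]
time 10.2
ee_pos [ 0.5745 -0.2399  0.0472]
tcp_rot [-1.799981e+02 -6.800000e-03  1.583376e+02]
wrist_force [-0.4152  0.1491 -7.4155]
torque [0.0172 0.0369 0.0298]
opening 0.0243
grasp_force 59.1346
tool F [ 0.44 -0.01  7.42] tool T [-0.002  0.041 -0.03 ]
```

```bash
sed -i 's/range(5)/range(30)/' av.py; python3 av.py; python3 st.py|head -1
```

```text
F [-0.05 -0.1   7.7 ] T [-0.0068  0.0205 -0.0024] sd [0.0342 0.024  0.0271]
time 11.7
```

Over 35 readings the balance point comes to 3 mm toward the block from the grip, which is good enough to allow for at the stand. Next I lift it level, well clear of everything.

>>> play_rows([
  [[0,0,-4],[0,0,0],1],
  [[0,0,-12],[0,0,0],1],
  [[0,0,-24],[0,0,0],1],
  [[0,0,-40],[0,0,0],1],
  [[0,0,-60],[0,0,0],1],
  [[0,0,-80],[0,0,0],1],
  [[0,0,-100],[0,0,0],1],
  [[0,0,-120],[0,0,0],1],
  [[0,0,-140],[0,0,0],1],
  [[0,0,-158],[0,0,0],1],
  [[0,0,-172],[0,0,0],1],
  [[0,0,-182],[0,0,0],1],
  [[0,0,-188],[0,0,0],1],
  [[0,0,-190],[0,0,0],1],
  [[0,0,-190],[0,0,0],1],
])

```text
time: 13.2
ee_pos: [0.5745, -0.2399, 0.2372]
tcp_rot: [-180.0, -0.0, 158.3]
wrist_force: [0.5, 0.2, -8.1]
opening: 0.0242
grasp_force: 59.2
```

>>> play_rows([
  [[2,4,0],[0,0,0.1],1],
  [[6,13,0],[0,0,0.2],1],
  [[12,26,0],[0,0,0.4],1],
  [[20,44,0],[0,0,0.6],1],
  [[30,66,0],[0,0,0.8],1],
  [[42,92,0],[0,0,1],1],
  [[54,118,0],[0,0,1.2],1],
  [[66,144,0],[0,0,1.4],1],
  [[78,170,0],[0,0,1.6],1],
  [[90,197,0],[0,0,1.8],1],
  [[102,223,0],[0,0,2],1],
  [[114,249,0],[0,0,2.2],1],
  [[126,275,0],[0,0,2.4],1],
  [[138,301,0],[0,0,2.5],1],
  [[150,328,0],[0,0,2.6],1],
  [[161,352,0],[0,0,2.7],1],
  [[171,373,0],[0,0,2.8],1],
  [[179,391,0],[0,0,2.8],1],
  [[185,405,0],[0,0,2.8],1],
  [[190,415,0],[0,0,2.8],1],
])

```text
time: 15.2
ee_pos: [0.5505, 0.2175, 0.2372]
tcp_rot: [-180.0, -0.0, 155.6]
wrist_force: [1.0, 0.1, -7.4]
opening: 0.0242
grasp_force: 59.5
```

>>> play_rows([
  [[2,4,0],[0,0,0],1],
  [[3,7,0],[0,0,0],1],
  [[3.6,8,0],[0,0,0],1],
  [[3.6,8,0],[0,0,0],1],
  [[3.6,8,0],[0,0,0],1],
])

```text
time: 15.7
ee_pos: [0.5513, 0.2242, 0.2373]
tcp_rot: [-180.0, 0.0, 155.5]
wrist_force: [0.4, 0.7, -7.7]
opening: 0.0237
grasp_force: 59.5
```

```bash
sed -i 's/range(30)/range(10)/' av.py; python3 av.py; python3 st.py
python3 - <<'E'
from h import *
a=[]
for n in('scene','top'):
    p,d=camera(n);np.savez(f'{n}2.npz',p=p,d=d);a.append(p[:,:,::-1])
cv2.imwrite('pics/h.png',np.hstack([cv2.resize(a[0][150:330,200:420],None,fx=1.8,fy=1.8),cv2.resize(a[1][100:280,110:330],None,fx=1.8,fy=1.8)]))
E
```

```text
F [-0.04 -0.21  7.58] T [-0.006   0.0203  0.015 ] sd [0.0252 0.0321 0.0373]
time 16.2
ee_pos [0.5511 0.2247 0.2373]
tcp_rot [-1.799999e+02 -3.000000e-04  1.555410e+02]
wrist_force [ 0.0513  0.6912 -7.7165]
torque [0.0368 0.0244 0.0048]
opening 0.0246
grasp_force 59.5451
tool F [0.24 0.65 7.72] tool T [-0.023  0.037 -0.005]
```

View pics/h.png

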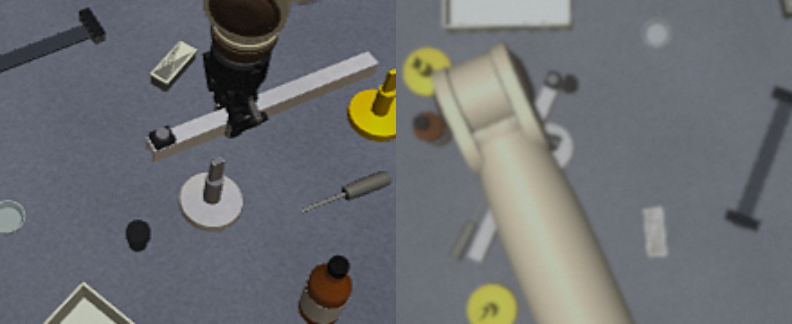

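The boom hangs level above the stand in the gripper, clear of everything, and the bystanders are where they were. Next I check its tilt and line against the head.

Run:
```python
from h import *
z=np.load('scene2.npz');P=cloud('scene',z['d']);p=z['p'];dr=np.array([np.cos(np.radians(-24.5)),np.sin(np.radians(-24.5))]);nr=np.array([-dr[1],dr[0]]);t=np.array([.5511,.2247])
X=P[...,:2]-t;a=X@dr;b=X@nr
M=(P[...,2]>.2)&(P[...,2]<.27)&(abs(b)<.03)&(a>-.25)&(a<.13)&(p.min(2)>140)&(abs(a)>.04)
top=M&(P[...,2]>.235);print(M.sum(),top.sum(),'a',a[top].min(),a[top].max())
A=np.c_[a[top],np.ones(top.sum())];r=np.linalg.lstsq(A,P[top][:,2],rcond=None)[0];print('slope deg',np.degrees(np.arctan(r[0])),'z',r[1])
for lo in(-.22,-.16,-.1,.05,.08):
    k=top&(a>lo)&(a<lo+.04);print(lo,k.sum(),np.median(b[k]) if k.any() else 0,np.percentile(b[k],[3,97]),np.median(P[k][:,2]))
H=(P[...,2]>.124)&(P[...,2]<.137)&(abs(b)<.03)&(abs(a)<.03);print('head',H.sum(),a[H].min(),a[H].max(),b[H].min(),b[H].max(),np.median(a[H]),np.median(b[H]),np.median(P[H][:,2]))
```

```text
723 723 a -0.24081909342225652 0.12220036124512597
slope deg -0.02921915568622506 z 0.247631672823737
-0.22 110 0.0005114855057962608 [-0.01111925  0.01146515] 0.24766510579271503
-0.16 117 0.0006877312835602397 [-0.01070017  0.01169346] 0.2476986366306674
-0.1 126 0.0014332577676209862 [-0.01220163  0.01165496] 0.2477040452116963
0.05 123 0.0008843583938838375 [-0.0109634   0.01223474] 0.24758379247717296
0.08 22 0.003300243007301326 [-0.00957314  0.01283596] 0.2469109642632923
head 30 -0.004541080462439679 0.017176188766232267 -0.005709529262221401 0.005804739344543032 0.0067223302516870665 0.000648368524866092 0.1286778476785541
```

The boom is level to within 0.03° and lined up laterally with the head to within 1 mm. I'm descending with a 2 mm shift along its length.

>>> play_rows([
  [[0,0,3],[0,0,0],1],
  [[-1,0,10],[0,0,0],1],
  [[-2,0,22],[0,0,0],1],
  [[-2,0,36],[0,0,0],1],
  [[-2,0,50],[0,0,0],1],
  [[-2,0,62],[0,0,0],1],
  [[-2,0,72],[0,0,0],1],
  [[-2,0,80],[0,0,0],1],
  [[-2,0,86],[0,0,0],1],
  [[-2,0,91],[0,0,0],1],
  [[-2,0,95],[0,0,0],1],
  [[-2,0,98],[0,0,0],1],
  [[-2,0,100],[0,0,0],1],
  [[-2,0,102],[0,0,0],1],
  [[-2,0,103],[0,0,0],1],
  [[-2,0,103],[0,0,0],1],
  [[-2,0,103],[0,0,0],1],
])

```text
time: 18.0
ee_pos: [0.553, 0.2239, 0.1344]
tcp_rot: [180.0, 0.0, 155.5]
wrist_force: [-0.2, -0.7, -7.8]
opening: 0.0242
grasp_force: 59.5
```

```bash
sed -i 's/range(10)/range(5)/' av.py;python3 av.py; python3 st.py
```

```text
F [ 0.02 -0.28  7.95] T [0.0066 0.0203 0.0001] sd [0.0366 0.0249 0.0279]
time 18.25
ee_pos [0.553  0.2239 0.1344]
tcp_rot [1.799957e+02 5.100000e-03 1.555367e+02]
wrist_force [ 0.1116 -0.4188 -7.3465]
torque [ 0.0178  0.0502 -0.0051]
opening 0.024
grasp_force 59.5491
tool F [-0.27 -0.34  7.35] tool T [0.005 0.053 0.005]
```

>>> play_rows([
  [[0,0,0.5],[0,0,0],1],
  [[0,0,1],[0,0,0],1],
  [[0,0,1.5],[0,0,0],1],
  [[0,0,2],[0,0,0],1],
  [[0,0,2],[0,0,0],1],
])

```text
time: 18.75
ee_pos: [0.5529, 0.2239, 0.1322]
tcp_rot: [-180.0, -0.0, 155.5]
wrist_force: [-0.2, 0.1, -7.2]
opening: 0.0243
grasp_force: 59.5
```

```bash
python3 av.py; python3 st.py|sed -n 2p
```

```text
F [-0.21 -0.08  7.82] T [0.0005 0.0059 0.0101] sd [0.0246 0.024  0.0215]
ee_pos [0.553  0.2239 0.1323]
```

Still hanging free, so I continue in half-millimetre steps.

>>> play_rows([
  [[0,0,0.4],[0,0,0],1],
  [[0,0,0.8],[0,0,0],1],
  [[0,0,0.8],[0,0,0],1],
])

```text
time: 19.3
ee_pos: [0.5529, 0.2239, 0.1314]
tcp_rot: [-180.0, -0.0, 155.5]
wrist_force: [-0.5, -0.1, -7.3]
opening: 0.0239
grasp_force: 59.5
```

>>> play_rows([
  [[0,0,0.4],[0,0,0],1],
  [[0,0,0.8],[0,0,0],1],
  [[0,0,0.8],[0,0,0],1],
])

```text
time: 19.6
ee_pos: [0.5529, 0.2239, 0.1306]
tcp_rot: [-180.0, -0.0, 155.5]
wrist_force: [-0.5, 0.2, -7.6]
opening: 0.024
grasp_force: 59.5
```

```bash
python3 av.py; python3 st.py|sed -n 2p
```

```text
F [ 0.06 -0.03  7.9 ] T [-0.0085  0.0237 -0.0119] sd [0.0241 0.036  0.0407]
ee_pos [0.553  0.2239 0.1307]
```

>>> play_rows([
  [[0,0,0.4],[0,0,0],1],
  [[0,0,0.8],[0,0,0],1],
  [[0,0,0.8],[0,0,0],1],
])

```text
time: 20.15
ee_pos: [0.553, 0.2239, 0.1304]
tcp_rot: [180.0, 0.0, 155.5]
wrist_force: [-1.6, -0.5, -3.4]
opening: 0.0242
grasp_force: 60.3
```

```bash
python3 av.py; python3 st.py|sed -n 2p
```

```text
F [ 2.   -1.73  1.22] T [0.3461 0.3195 0.0187] sd [0.0581 0.0249 0.0227]
ee_pos [0.553  0.2239 0.1304]
```

Contact came exactly at the predicted seated height (TCP z 0.1304), and the head now carries nearly all the weight. I'll ease the grip and release.

>>> play_rows([
  [[0,0,0.1],[0,0,0],1],
  [[0,0,0.1],[0,0,0],1],
  [[0,0,0.1],[0,0,0],1],
], grip_force=20)

```text
time: 20.7
ee_pos: [0.5531, 0.2239, 0.1304]
tcp_rot: [180.0, 0.0, 155.5]
wrist_force: [-4.2, -2.4, 6.2]
opening: 0.0244
grasp_force: 61.2
```

```bash
python3 av.py; python3 st.py|sed -n 2p
```

```text
F [ 2.9  -3.52 -5.55] T [ 0.7034  0.6397 -0.0181] sd [0.0242 0.0307 0.0158]
ee_pos [0.553  0.2239 0.1304]
```

>>> play_rows([
  [[0,0,0],[0,0,0],0.62],
  [[0,0,0],[0,0,0],0.58],
  [[0,0,0],[0,0,0],0.54],
  [[0,0,0],[0,0,0],0.5],
  [[0,0,0],[0,0,0],0.4],
  [[0,0,0],[0,0,0],0.3],
  [[0,0,0],[0,0,0],0.2],
  [[0,0,0],[0,0,0],0.2],
])

```text
time: 21.75
ee_pos: [0.553, 0.2239, 0.1298]
tcp_rot: [180.0, -0.0, 155.5]
wrist_force: [-0.6, -0.1, 0.7]
opening: 0.068
grasp_force: 0.0
```

```bash
python3 av.py; python3 st.py|head -7
cat > chk.py <<'E'
import sys;from h import *
p,d=camera('scene');P=cloud('scene',d);dr=np.array([np.cos(np.radians(-24.5)),np.sin(np.radians(-24.5))]);nr=np.array([-dr[1],dr[0]]);X=P[...,:2]-np.array([.553,.2239]);a=X@dr;b=X@nr
top=(P[...,2]>.125)&(P[...,2]<.16)&(abs(b)<.03)&(a>-.25)&(a<.13)&(p.min(2)>140)&(abs(a)>.04)
r=np.linalg.lstsq(np.c_[a[top],np.ones(top.sum())],P[top][:,2],rcond=None)[0];print(top.sum(),'slope deg',np.degrees(np.arctan(r[0])),'z',r[1],a[top].min(),a[top].max(),np.median(b[top]))
cv2.imwrite(sys.argv[1],cv2.resize(p[130:330,180:440,::-1],None,fx=2.5,fy=2.5))
E
python3 chk.py pics/s3.png
```

```text
F [-0.26 -0.11 -0.29] T [ 0.022  -0.0159 -0.0003] sd [0.0338 0.0206 0.0294]
time 22.0
ee_pos [0.553  0.2239 0.1298]
tcp_rot [-1.799995e+02 -2.000000e-04  1.555398e+02]
wrist_force [-0.0656 -0.1549 -0.0578]
torque [-0.0326 -0.0154  0.0349]
opening 0.0685
grasp_force 0.0
663 slope deg 0.006164526396648641 z 0.14112080800763907 -0.23675547112156997 0.12051085649276572 0.0010656058378065352
```

Released, and the boom is level at 0.01° with about 13 N peak press. Retreating straight up.

>>> play_rows([
  [[0,0,-2],[0,0,0],0.1],
  [[0,0,-8],[0,0,0],0.1],
  [[0,0,-18],[0,0,0],0.1],
  [[0,0,-32],[0,0,0],0.1],
  [[0,0,-50],[0,0,0],0.1],
  [[0,0,-70],[0,0,0],0.1],
  [[0,0,-90],[0,0,0],0.1],
  [[0,0,-105],[0,0,0],0.1],
  [[0,0,-115],[0,0,0],0.1],
  [[0,0,-120],[0,0,0],0.1],
  [[0,0,-120],[0,0,0],0.1],
  [[0,0,-120],[0,0,0],0.1],
])

```text
time: 23.25
ee_pos: [0.5529, 0.2239, 0.2492]
tcp_rot: [-180.0, -0.0, 155.5]
wrist_force: [-0.5, 0.5, 0.4]
opening: 0.0766
grasp_force: 0.0
```

```bash
python3 chk.py pics/s4.png
```

```text
639 slope deg -0.10723283571411349 z 0.14079346983506408 -0.23853603068728038 0.12187682799023267 0.001235350324890609
```

View pics/s4.png

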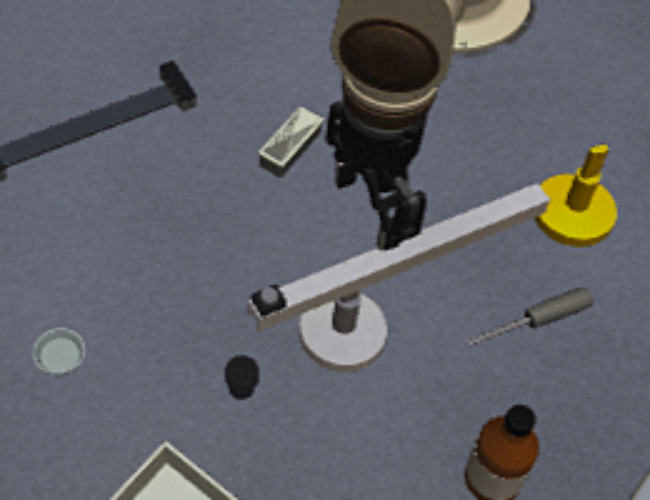

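The boom stands level on the stand's head at about (345,290), with the gripper clear above and the bystanders unmoved. One more stability check, then I hand in.

>>> play_rows([
  [[0,0,-10],[0,0,0],0.1],
  [[0,0,-20],[0,0,0],0.1],
  [[0,0,-20],[0,0,0],0.1],
  [[0,0,-20],[0,0,0],0.1],
  [[0,0,-20],[0,0,0],0.1],
  [[0,0,-20],[0,0,0],0.1],
  [[0,0,-20],[0,0,0],0.1],
  [[0,0,-20],[0,0,0],0.1],
])

```text
time: 24.1
ee_pos: [0.5529, 0.2239, 0.2696]
tcp_rot: [-180.0, -0.0, 155.5]
wrist_force: [-0.1, -0.4, 0.9]
opening: 0.0766
grasp_force: 0.0
```

```bash
python3 chk.py pics/s5.png && python3 -c "
from h import *
print(workorder.job_done())"
```

```text
673 slope deg -0.016696210912775615 z 0.14100487303496176 -0.23886038864387937 0.12166001494605214 0.0010517375879420712
the job is handed in; nothing more can be done
None
```

The boom stands level on the stand's head alone (last measured tilt about 0.02°), the gripper is clear, nothing else was seen to move, and I handed the job in at about 24 s.

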